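# Refit the cellar controller's knob and hold its reset

## Robot

A 6-joint arm with a two-finger parallel gripper is mounted at the origin on the work surface. World frame = base frame: x ahead of the robot, y to its left, z up, the work surface at z = 0. Lengths are in m, angles in degrees, forces in N, time in s.
With the tool pointing down it reaches from about 0.25 to 0.725 m from the base axis. Payload 9.7 kg.
Tool frame: the origin (TCP) lies between the finger pads; the fingertips stand 19 mm ahead of it and the grasp point (between the pads) is the TCP; z points along the fingers, y is the line along which they close (so a half turn about z gives the same grasp; the last joint's range is limited). The gripper opens to 85 mm and grips with 20 to 120 N. Pads are 22 mm wide; open, the fingers measure 114 mm over their backs; the gripper's body (76 mm by 85 mm) begins 54 mm behind the grasp point. The pads swing forward as they close: fully open they stand 13 mm farther back than shut.
Start: joints at [71.906, 4.979, 10.078, 95.1, 0, 90], TCP at [0.171, 0.523, 0.228] pointing down, gripper open.
Joint ranges: [-179.16, 179.16], [-48.56, 103.87], [-65.8, 70.77], [-126.05, 130.52], [-82.76, 87.17], [-180, 180]. Speed limits (degrees/s): [127.2, 127.2, 147.25, 180, 180, 180].

## Interface

Orientations are given as [roll, pitch, yaw] about the fixed x, y, z axes, in that order (R = Rz(yaw) Ry(pitch) Rx(roll)).
In Python, from workcell import telemetry, camera, calibration, workorder gives the robot as it stands.
- The arm moves only by the tool play_rows, never from a script. Its argument "increments" is a list of rows, each a list of 3 entries, a list of its own where there are three numbers: the shift along the tool's x, y, z in mm, then the turn, a rotation vector about the tool's x, y, z in degrees, then the closure, from 0 (fully open) to 1 (shut). In form: [[[x, y, z], [ax, ay, az], jaw], ...]. A call has 1 to 20 rows; each row is the pose to reach, as a shift and turn from the pose commanded when the call began, along the tool's axes at that moment; what a row does not reach only later rows make up. A row lasts 1/10 s, in which the tool goes at most 50 mm and 8.59 degrees, less where a joint would pass 70% of its speed; a pose out of reach is approached as far as the arm can. A call with a gripper value outside its range is refused whole. The fingers move at their own pace and stop on an object; "grip_force" is the grip in N (left out, the last holds). Time passes only in rows, so rows that repeat a pose let the fingers close. It gives the time, the measured TCP pose, the force, the opening and the grip force at its end, in the units of the state.
- telemetry.get_obs(): the state, without advancing time (a new reading comes with each control period).
- camera(name): name is "scene" or "top" or "wrist"; returns (picture, depth): 480x640x3 uint8, red, green, blue; 480x640 float32, m along the optical axis (not along the pixel's ray), 0 where there is no reading.
- calibration(name): a dict with "vertical_fov" (degrees; the focal length in pixels is half the picture's height over the tangent of half this angle, whatever the lens; pixels are square), "cx", "cy" (the principal point, pixels), "k1" (the pictures are not rectified: a ray, as slopes to the right and down, at radius r is drawn at 1 + k1 r^2 times it, then the intrinsics apply), "rvec" (rotation vector, rad) and "tvec" (3), from world to camera coordinates, as OpenCV has them; the wrist camera has in their place "hand_eye" (4x4, takes a point from camera to tool coordinates, whose origin is the TCP and whose axes are the flange's). Camera axes: x right, y down, z forward; pixel columns grow to the right and rows downward; lengths in m; the calibration is good to about 2 mm. A picture is of the moment at which its call begins: read the wrist's pose just before it. calibration takes no time and is no camera call.
- workorder.job_done(): hands the job in; it is judged then, once.
The state is a dict: "time": time; "q": joint angles; "qd": joint speeds; "joint_efforts": joint torques, N m; "ee_pos": TCP position; "tcp_rot": TCP orientation; "wrist_force": force on the tool from outside, world axes, zero at the start; "torque": the same for the moment, N m; "opening": finger opening in m; "grasp_force": force on a finger pad.
Only numpy, scipy, OpenCV 4.12 (cv2) and the standard library are available. Lean on these libraries where they do the work, as an engineer would, in place of code of your own. Each camera call takes 0.05 s, during which the arm holds its last target. There are 200 camera calls.

## Task

In the wine cellar, lower the open cover of the climate controller until it is fully shut, so that the spindle comes through its hole. Then take the red knob from the bench, turn it so that its white pointer lies on the side of the spindle's flat, push it fully home on the spindle, and press it in against the spring as far as it goes: finish while still holding it pressed in (that is the reset; do not let go). Do not disturb the other things on the bench.

Things in the scene. Friction and masses are not known exactly. Their poses are not given: they have to be found in the camera images.
- controller: climate controller, fixed to the bench: grey open-topped box, 170 (x) x 200 (y) x 70 mm tall. Origin: centre of its underside; its front looks to its -x (to the robot); yaw within 0.3 rad of zero. The cover's hinge runs along its +x (far) top edge; the spindle stands upright on its centre line, 10 mm to +x of the origin.
- cover (a joint): angle of the cover, rad: 0 = fully shut (level on the box), positive = open; it starts open at 0.8 to 1.4. The hinge is stiff: the cover stays where it is left; 2 to 4 N near the free edge move it.
- cover_hinge (a point): middle of the hinge axis, 85 mm to +x of the controller's origin, 70.5 mm above the bench. The cover: aluminium plate, 170 mm from axis to free edge, 200 wide, 6 thick, inner face through the axis; a 36 mm spindle hole on its centre line 75 mm from the axis; bare outer face between hole and free edge. Turns with the cover: -x to the free edge, z out of the outer face.
- cover_edge (a point): middle of the cover's free edge, on the outer face. It comes down at the controller's front, 76.5 mm above the bench.
- spindle_top (a point): top centre of the steel spindle, 105 mm above the bench unpressed (28 above the shut cover). D shaft, 16 mm diameter, one flat 4 mm from its axis, top 2 mm chamfered. This point's +x points out of the flat, z up; yaw within 0.9 rad of zero. A red tick on the white collar at its foot is on the flat's side. It resists turning (0.3 N m) and presses down against a spring.
- plunger (a joint): how far the spindle is pressed down, m: 0 = out, 0.008 = fully in. The spring takes 4 N to start and 10.4 N at the stop.
- knob: red knob standing on the bench, bore down, 40 to 85 g. Origin: centre of its underside. Round skirt 48 mm wide, 22 tall; on it a grip bar along x, 44 long, 14 thick (y), from 22 to 46 mm up. White pointer line on the bar's top and skirt at its +x side. Yaw within 1 rad of zero. Fully home, its underside is 10 mm above the shut cover; pressed in, 2 mm.
- knob_bore (a point): centre of the closed upper end of the knob's bore, 18 mm above its underside; rests on the spindle's top when fully home. The bore is D-shaped, opens downwards on the knob's axis, about 1 mm wider all round than the spindle, mouth chamfered 2 mm; its flat is on the knob's +x side, the pointer's. Axes as the knob's.
- knob_pointer (a point): on top of the grip bar at its pointer end, 22 mm to the knob's +x and 46 mm above its underside.
- stopper: steel bottle stopper, 42 mm wide, 44 mm tall, standing on the bench near the knob; a bystander (origin: centre of its underside)
- tin: small copper-coloured jar with a brass cap, 48 mm wide, 40 mm tall, standing on the bench near the knob; a bystander (origin: centre of its underside)
- bottle_green: standing full wine bottle, dark green with a red capsule, 76 mm wide, 300 mm tall, on the left of the bench; a bystander (origin: centre of its underside)
- bottle_amber: standing full wine bottle, brown with a brass-coloured capsule, 76 mm wide, 300 mm tall, on the left of the bench; a bystander (origin: centre of its underside)
- tasting_cup: shallow steel tasting bowl, 84 mm wide, 28 mm tall, far left of the bench; a bystander (origin: centre of its underside)
- screwdriver: yellow-handled screwdriver lying at the far side of the bench; a bystander
- wrench: steel wrench lying at the near right of the bench; a bystander
Mind the look-alikes: they are no part of the job. Of the things like the knob, leave any that is green; of the rest the smaller one is meant.

How it is judged (in metres and radians):
On the way, in this order (a step that is already met when the one before it is completed fails the run):
1. the cover is lowered fully shut (value of joint cover below 0.04 rad), for 0.2 s.
2. the knob is fully home on the spindle, flat to flat (horizontal distance between knob_bore and spindle_top below 0.0035 m and z of knob_bore in the frame of spindle_top between -0.004 and 0.003 m and x of knob_pointer in the frame of spindle_top above 0.015 m and angle between the x axis of knob and the x axis of spindle_top, either way round below 0.26 rad and angle between knob's own z axis and vertical below 0.12 rad and value of joint cover below 0.04 rad), for 0.2 s.
At the end, for the whole second after the job is handed in: the cover is shut (within 0.04 rad), the knob is fully home on the spindle (axis within 3.5 mm, bore end within 3 mm of the spindle's top, pointer on the flat's side within 0.26 rad, upright), and the robot is still holding it pressed in, the spindle at least 5 mm of its 8 mm down (all of step 2 and value of joint plunger above 0.005 m and contact force between any of the fingers, the arm and knob above 2 N); the arm keeps its last pose, push and grip.
It fails at once if one of the other things on the bench moved by more than 40 mm (distance of any of stopper, tin, bottle_green, bottle_amber, tasting_cup, screwdriver, wrench from where it was at the start of the episode above 0.04 m).
It also fails if it takes over 61 s, if anything falls off the work surface, if the arm or the gripper's body presses on something with over 40 N, if the wrist force passes 120 N, or if a joint passes its speed limit or range.

## Working session

There is one attempt and no reset: what is moved stays moved. The work goes in short steps, Python scripts to look and compute and a tool call to move; the robot and the scene stay as the last step left them, time stands still between calls to the robot, and variables do not carry over. Pictures are saved under pics/ and viewed, at most 10 in all, crops included, and the job is handed in when it is done.

Besides the shell and the picture viewer there is one more tool, called in YAML: its name, and indented under it one key for each argument. play_rows: Moves the arm, as the interface text tells. Its arguments: {"type":"object","properties":{"increments":{"type":"array"},"grip_force":{"type":"number"}},"required":["increments"]}

```bash
mkdir -p pics
cat > h.py <<'E'
import numpy as np, cv2
from scipy.spatial.transform import Rotation as R
from workcell import telemetry, camera, calibration, workorder
def cal(name):
    c=calibration(name); f=240/np.tan(np.radians(c["vertical_fov"])/2)
    if "hand_eye" in c:
        o=telemetry.get_obs(); T=np.eye(4); T[:3,:3]=R.from_euler('xyz',o["tcp_rot"],degrees=True).as_matrix(); T[:3,3]=o["ee_pos"]
        T=T@np.array(c["hand_eye"])
    else:
        M=np.eye(4); M[:3,:3]=R.from_rotvec(np.ravel(c["rvec"])).as_matrix(); M[:3,3]=np.ravel(c["tvec"]); T=np.linalg.inv(M)
    return f,c["cx"],c["cy"],c["k1"],T
def rays(C,uv):
    f,cx,cy,k,T=C; uv=np.atleast_2d(np.array(uv,float)); d=(uv-[cx,cy])/f; s=d.copy()
    for _ in range(20): s=d/(1+k*(s**2).sum(1,keepdims=True))
    return s
def onplane(C,uv,z):
    s=rays(C,uv); T=C[4]; v=np.c_[s,np.ones(len(s))]@T[:3,:3].T; o=T[:3,3]
    return o+v*((z-o[2])/v[:,2])[:,None]
def bydepth(C,uv,dep):
    s=rays(C,uv); uv=np.atleast_2d(uv).astype(int); d=dep[uv[:,1],uv[:,0]]
    return (np.c_[s,np.ones(len(s))]*d[:,None])@C[4][:3,:3].T+C[4][:3,3]
def grab(name,fn=None):
    C=cal(name); p,d=camera(name)
    if fn: cv2.imwrite('pics/'+fn+'.png',p[:,:,::-1])
    np.savez('last_'+name,p=p,d=d,T=C[4],c=np.array(C[:4]))
    return C,p,d
def last(name):
    z=np.load('last_'+name+'.npz'); return (*z['c'],z['T']),z['p'],z['d']
E
python3 - <<'E'
from h import *
print(telemetry.get_obs())
for n in("top","scene"):
    C,p,d=grab(n,n); print(n,C)
E
```

```text
{'time': 0.0, 'q': array([ 7.19057726e+01,  5.01101425e+00,  1.00334701e+01,  9.50995649e+01,
       -1.47954756e-03,  9.00012999e+01]), 'qd': array([-0.07382955,  0.00888465, -0.06322122,  0.06102242, -0.01953287,
       -0.01318038]), 'joint_efforts': array([ 2.05333032e-03, -5.20383489e+01,  4.64810264e+01,  1.62179646e-02,
       -1.04985332e-06,  4.08680501e-05]), 'ee_pos': array([0.17075206, 0.52257095, 0.22767509]), 'tcp_rot': array([-1.79922891e+02,  1.48129564e-03,  1.61904475e+02]), 'wrist_force': array([ 0.4674739 , -0.38241636,  0.74913535]), 'torque': array([ 0.0664183 ,  0.04055459, -0.0217242 ]), 'grasp_force': 0.0, 'opening': 0.08565449678589544}
top (np.float64(486.5993893450466), 326.7925330617717, 237.23517197589317, -0.03134178103452014, array([[ 0.02742038, -0.99461177,  0.09997775,  0.38727089],
       [-0.99960509, -0.02789748, -0.00337691,  0.05424679],
       [ 0.00614784, -0.09984567, -0.99498394,  1.32786176],
       [ 0.        ,  0.        ,  0.        ,  1.        ]]))
scene (np.float64(446.3012273490218), 324.88388043078936, 238.25667558921361, -0.09416410503667474, array([[-0.67896139,  0.52713193, -0.51102188,  1.14279983],
       [ 0.7341358 ,  0.48036609, -0.47988857,  0.6411795 ],
       [-0.007487  , -0.70098527, -0.71313645,  0.94182924],
       [ 0.        ,  0.        ,  0.        ,  1.        ]]))
```

View pics/top.png

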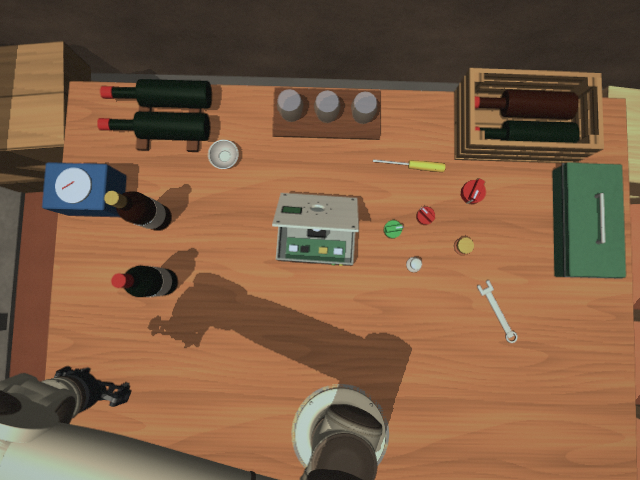

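View pics/scene.png

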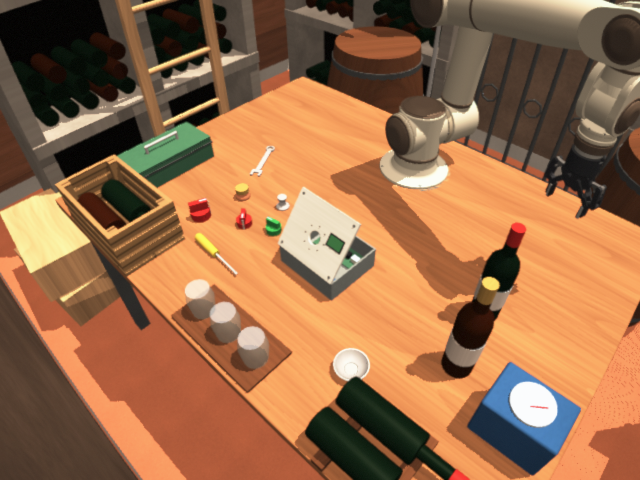

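The top view shows the controller near (317,230) with its cover open toward the far side. The small red knob is at (426,215), the green look-alike at (393,229), the large red one at (474,191), the stopper at (415,264) and the tin at (465,245).

Run:
```python
from h import *
C,p,d=last("top")
hsv=cv2.cvtColor(p,cv2.COLOR_RGB2HSV)
red=((hsv[...,0]<8)|(hsv[...,0]>172))&(hsv[...,1]>150)&(hsv[...,2]>60)
n,l,s,c=cv2.connectedComponentsWithStats(red.astype(np.uint8))
for i in range(1,n):
    if s[i,4]>40 and s[i,0]>350: print(s[i],c[i],onplane(C,c[i],0.03))
for n,uv,z in[("green",(393,229),.03),("stopper",(415,264),.03),("tin",(465,245),.04),("frontL",(277,263),.07),("frontR",(355,264),.07)]: print(n,onplane(C,uv,z))
# cover plane: points
g=[(u,v) for u in range(280,355,3) for v in range(198,224,3)]
P=bydepth(C,g,d); 
for u,v in [(277,227),(357,229),(285,194),(357,198),(300,200),(340,200),(300,222),(345,224),(317,232)]: print((u,v),bydepth(C,(u,v),d).round(4))
P=P[(P[:,2]>.09)]; m=P.mean(0); U=np.linalg.svd(P-m)[2]; print(len(P),m,U[2])
cv2.imwrite('pics/topc.png',cv2.resize(p[180:290,260:500,::-1],None,fx=3.3,fy=3.3,interpolation=cv2.INTER_CUBIC))
```

```text
[475  96   6  13  61] [477.06557377 101.55737705] [[ 0.90818511 -0.35721348  0.03      ]]
[461 179  25  25 436] [473.31880734 190.5       ] [[ 0.65659298 -0.34513097  0.03      ]]
[417 207  18  18 242] [425.71487603 215.95867769] [[ 0.58287373 -0.21552195  0.03      ]]
green [[ 0.54492193 -0.12751757  0.03      ]]
stopper [[ 0.45244505 -0.18772321  0.03      ]]
tin [[ 0.50620655 -0.31918523  0.04      ]]
frontL [[0.44317685 0.17674649 0.07      ]]
frontR [[ 0.44619358 -0.02482413  0.07      ]]
(277, 227) [[5.451e-01 1.872e-01 3.000e-04]]
(357, 229) [[ 0.5206 -0.0188  0.211 ]]
(285, 194) [[0.6216 0.1613 0.0854]]
(357, 198) [[ 0.6331 -0.0312 -0.0053]]
(300, 200) [[0.603  0.1207 0.1076]]
(340, 200) [[0.6089 0.0187 0.0905]]
(300, 222) [[0.5349 0.1141 0.1977]]
(345, 224) [[0.5335 0.0085 0.1948]]
(317, 232) [[0.5282 0.076  0.0561]]
206 [0.57071519 0.08111445 0.14680194] [-0.80831561  0.03376298 -0.58778051]
```

View pics/topc.png

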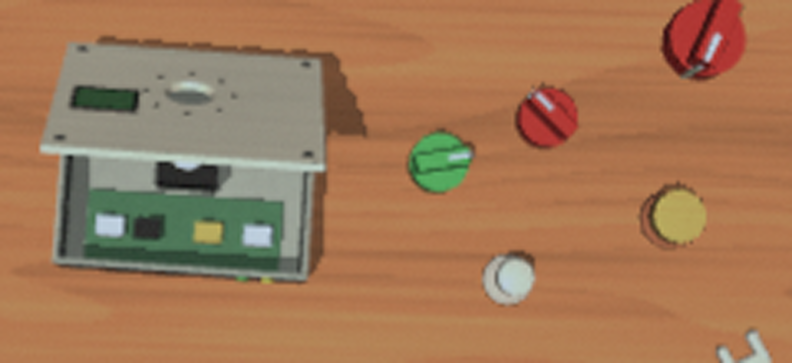

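```bash
cat >> h.py <<'E'
def to(pos,yaw,roll=180,pitch=0):
    o=telemetry.get_obs(); A=R.from_euler('xyz',o["tcp_rot"],degrees=True); B=R.from_euler('xyz',[roll,pitch,yaw],degrees=True)
    print("shift",(A.inv().apply(np.array(pos)-o["ee_pos"])*1000).round(1),"turn",(A.inv()*B).as_rotvec(degrees=True).round(2))
E
python3 - <<'E'
from h import *
to([.30,.25,.33],180); to([.61,.076,.33],180)
C,p,d=last("top")
for n,uv,z in[("greenb",(160,282),.1),("amber",(155,215),.1),("ambercap",(110,199),.3),("greencap",(119,281),.3)]: print(n,onplane(C,uv,z))
E
```

```text
shift [-207.5 -219.1 -102. ] turn [-7.000e-02 -1.000e-02 -1.809e+01]
shift [-556.2 -288.2 -101.9] turn [-7.000e-02 -1.000e-02 -1.809e+01]
greenb [[0.38565561 0.46672002 0.1       ]]
amber [[0.55537152 0.48996788 0.1       ]]
ambercap [[0.56000532 0.51851107 0.3       ]]
greencap [[0.3854309  0.48672222 0.3       ]]
```

play_rows:
  increments:
    - [[-207,-219,-102],[0,0,-18.1],1]
    - [[-207,-219,-102],[0,0,-18.1],1]
    - [[-207,-219,-102],[0,0,-18.1],1]
    - [[-207,-219,-102],[0,0,-18.1],1]
    - [[-207,-219,-102],[0,0,-18.1],1]
    - [[-207,-219,-102],[0,0,-18.1],1]
    - [[-207,-219,-102],[0,0,-18.1],1]
    - [[-556,-288,-102],[0,0,-18.1],1]
    - [[-556,-288,-102],[0,0,-18.1],1]
    - [[-556,-288,-102],[0,0,-18.1],1]
    - [[-556,-288,-102],[0,0,-18.1],1]
    - [[-556,-288,-102],[0,0,-18.1],1]
    - [[-556,-288,-102],[0,0,-18.1],1]
    - [[-556,-288,-102],[0,0,-18.1],1]
    - [[-556,-288,-102],[0,0,-18.1],1]
    - [[-556,-288,-102],[0,0,-18.1],1]

```text
time: 1.7
ee_pos: [0.6109, 0.0754, 0.3281]
tcp_rot: [-180.0, -0.2, 179.9]
wrist_force: [-0.3, -0.7, 0.7]
opening: 0.0002
grasp_force: 0.0
```

play_rows:
  increments:
    - [[18,0,46],[0,0,0],1]
    - [[36,0,93],[0,0,0],1]
    - [[36,0,93],[0,0,0],1]
    - [[46,0,102],[0,0,0],1]
    - [[56,0,110],[0,0,0],1]
    - [[65,0,118],[0,0,0],1]
    - [[72,0,124],[0,0,0],1]
    - [[79,0,130],[0,0,0],1]
    - [[86,0,136],[0,0,0],1]
    - [[92,0,141],[0,0,0],1]
    - [[97,0,148],[0,0,0],1]
    - [[102,0,154],[0,0,0],1]
    - [[107,0,161],[0,0,0],1]
    - [[112,0,168],[0,0,0],1]

```text
time: 3.1
ee_pos: [0.4974, 0.0764, 0.1618]
tcp_rot: [180.0, -0.0, -180.0]
wrist_force: [0.7, 0.2, 1.1]
opening: 0.0004
grasp_force: 0.6
```

play_rows:
  increments:
    - [[4,0,8],[0,0,0],1]
    - [[7,0,16],[0,0,0],1]
    - [[10,0,24],[0,0,0],1]
    - [[13,0,32],[0,0,0],1]
    - [[15,0,40],[0,0,0],1]
    - [[16,0,48],[0,0,0],1]
    - [[17,0,55],[0,0,0],1]
    - [[18,0,60],[0,0,0],1]
    - [[18,0,63],[0,0,0],1]
    - [[18,0,65],[0,0,0],1]
    - [[18,0,65],[0,0,0],1]

```text
time: 4.2
ee_pos: [0.4799, 0.0763, 0.0972]
tcp_rot: [-180.0, -0.0, -180.0]
wrist_force: [0.3, -0.4, 0.3]
opening: 0.0
grasp_force: 0.0
```

Run:
```python
from h import *
print(telemetry.get_obs()["wrist_force"])
C,p,d=grab("top")
g=[(u,v) for u in range(285,350,5) for v in range(200,262,4)]
P=bydepth(C,g,d); P=P[(P[:,2]>.05)&(P[:,2]<.11)]; m=np.median(P,0);print(len(P),m)
P=P[abs(P[:,2]-m[2])<.02]; print(np.linalg.lstsq(np.c_[P[:,:2],np.ones(len(P))],P[:,2],rcond=None)[0])
```

```text
[ 0.27123268 -0.41197597  0.27795824]
9 [0.60754353 0.10944948 0.07972968]
[-0.24241013  0.017447    0.22412859]
```

play_rows:
  increments:
    - [[0,0,1],[0,0,0],1]
    - [[0,0,2],[0,0,0],1]
    - [[0,0,3],[0,0,0],1]
    - [[0,0,3],[0,0,0],1]

```text
time: 4.65
ee_pos: [0.4799, 0.0764, 0.0943]
tcp_rot: [180.0, -0.0, -180.0]
wrist_force: [0.2, 0.6, 0.0]
opening: 0.0
grasp_force: 0.2
```

Run:
```python
from h import *
C,p,d=grab("scene")
cv2.imwrite('pics/s2.png',cv2.resize(p[120:340,220:470,::-1],None,fx=2.5,fy=2.5))
```

```text
(no output)
```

View pics/s2.png

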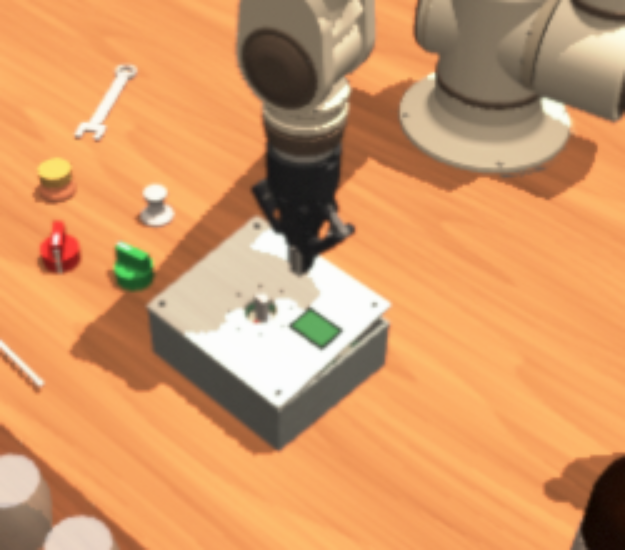

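The cover is nearly shut, with the spindle coming through its hole at about (262,308) in the crop. A small gap remains on the free-edge side, so I'll press a little further.

play_rows:
  increments:
    - [[0,0,1],[0,0,0],1]
    - [[0,0,2],[0,0,0],1]
    - [[0,0,3],[0,0,0],1]
    - [[0,0,4],[0,0,0],1]
    - [[0,0,4],[0,0,0],1]

```text
time: 5.2
ee_pos: [0.4798, 0.0763, 0.0902]
tcp_rot: [-180.0, -0.0, -180.0]
wrist_force: [-0.3, -0.8, -0.0]
opening: 0.0
grasp_force: 0.0
```

play_rows:
  increments:
    - [[0,0,1],[0,0,0],1]
    - [[0,0,2],[0,0,0],1]
    - [[0,0,3],[0,0,0],1]
    - [[0,0,4],[0,0,0],1]
    - [[0,0,4],[0,0,0],1]

```text
time: 5.7
ee_pos: [0.4799, 0.0763, 0.0862]
tcp_rot: [-180.0, -0.0, -180.0]
wrist_force: [-0.2, -0.3, -0.2]
opening: 0.0001
grasp_force: 0.0
```

Run:
```python
from h import *
C,p,d=grab("scene")
z=[(u,v) for u in range(285,375,3) for v in range(210,280,3)]
P=bydepth(C,z,d); b=p[[v for u,v in z],[u for u,v in z]]
k=(P[:,2]>.06)&(P[:,2]<.11)&(b.min(1)>90); P=P[k]
c=np.linalg.lstsq(np.c_[P[:,:2]-[.53,.076],np.ones(len(P))],P[:,2],rcond=None)[0]
for _ in range(4):
    r=P[:,2]-np.c_[P[:,:2]-[.53,.076],np.ones(len(P))]@c; P=P[abs(r)<.004]; c=np.linalg.lstsq(np.c_[P[:,:2]-[.53,.076],np.ones(len(P))],P[:,2],rcond=None)[0]
print(len(P),c,P.min(0),P.max(0))
cv2.imwrite('pics/s3.png',cv2.resize(p[200:300,270:380,::-1],None,fx=5,fy=5,interpolation=cv2.INTER_CUBIC))
```

```text
349 [-0.08139919  0.00077041  0.0841509 ] [ 0.4531584  -0.02303626  0.07411609] [0.62453884 0.18025003 0.09261143]
```

View pics/s3.png

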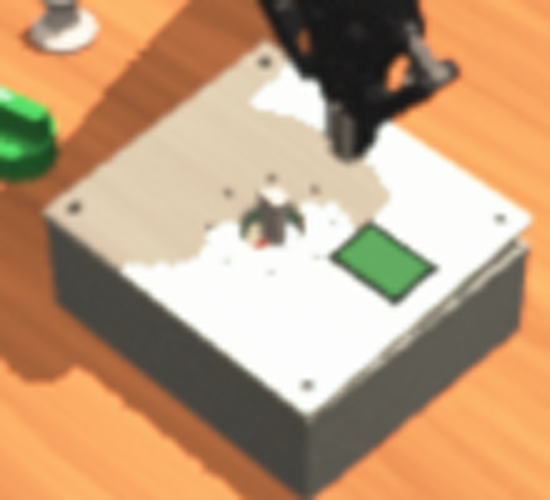

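play_rows:
  increments:
    - [[0,0,1.5],[0,0,0],1]
    - [[0,0,3],[0,0,0],1]
    - [[0,0,4.5],[0,0,0],1]
    - [[0,0,6],[0,0,0],1]
    - [[0,0,7],[0,0,0],1]
    - [[0,0,7],[0,0,0],1]

```text
time: 6.35
ee_pos: [0.4798, 0.0763, 0.0792]
tcp_rot: [-180.0, -0.0, -180.0]
wrist_force: [0.4, -1.4, -1.2]
opening: 0.0001
grasp_force: 0.0
```

play_rows:
  increments:
    - [[0,0,1],[0,0,0],1]
    - [[0,0,2],[0,0,0],1]
    - [[0,0,3],[0,0,0],1]

```text
time: 6.65
ee_pos: [0.4799, 0.0764, 0.0763]
tcp_rot: [-180.0, -0.0, -180.0]
wrist_force: [-0.7, -0.1, 1.2]
opening: 0.0001
grasp_force: 0.5
```

Run:
```python
from h import *
C,p,d=grab("scene")
z=[(u,v) for u in range(285,375,3) for v in range(210,280,3)]
P=bydepth(C,z,d); b=p[[v for u,v in z],[u for u,v in z]]
k=(P[:,2]>.06)&(P[:,2]<.11)&(b.min(1)>90); P=P[k]
f=lambda P:np.c_[P[:,:2]-[.53,.076],np.ones(len(P))]
c=np.linalg.lstsq(f(P),P[:,2],rcond=None)[0]
for _ in range(4):
    r=P[:,2]-f(P)@c; P=P[abs(r)<.004]; c=np.linalg.lstsq(f(P),P[:,2],rcond=None)[0]
print(len(P),c,P.min(0),P.max(0))
for uv in [(339,228),(339,231),(339,233),(335,225)]: print(uv,p[uv[1],uv[0]],bydepth(C,uv,d))
cv2.imwrite('pics/s4.png',cv2.resize(p[170:270,270:380,::-1],None,fx=5,fy=5,interpolation=cv2.INTER_CUBIC))
```

```text
351 [-0.01610994 -0.0013909   0.07808769] [ 0.45183321 -0.02491616  0.07301715] [0.6236972  0.18010212 0.08231357]
(339, 228) [92 85 76] [[0.49182019 0.08213003 0.1083926 ]]
(339, 231) [94 86 77] [[0.49287664 0.08325954 0.09863306]]
(339, 233) [96 88 79] [[0.49123112 0.08199736 0.08899049]]
(335, 225) [133 134 128] [[0.49337354 0.06909502 0.11220737]]
```

View pics/s4.png

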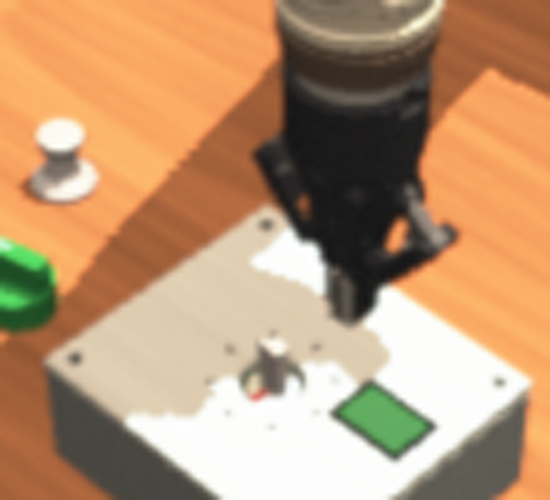

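play_rows:
  increments:
    - [[0,0,1],[0,0,0],1]
    - [[0,0,2],[0,0,0],1]
    - [[0,0,2],[0,0,0],1]

```text
time: 7.0
ee_pos: [0.4799, 0.0763, 0.0742]
tcp_rot: [-180.0, -0.0, -180.0]
wrist_force: [-0.2, 0.5, -0.1]
opening: 0.0001
grasp_force: 0.0
```

Run:
```python
from h import *
for i in range(1):
  C,p,d=grab("wrist",'w1')
o=telemetry.get_obs(); print(o["wrist_force"],C[:4],np.array(calibration("wrist")["hand_eye"]).round(4))
P=[(u,v,*bydepth(C,(u,v),d)[0].round(3)) for v in range(20,480,60) for u in range(40,640,80)]
print(np.array(P).round(3).tolist())
```

```text
[ 0.08829012  0.32042845 -0.48764326] (np.float64(387.22099450684993), 328.0656389657197, 237.9093912353559, -0.04245243375636698) [[-4.000e-04 -9.474e-01 -3.201e-01  8.210e-02]
 [ 1.000e+00 -0.000e+00 -1.200e-03 -2.000e-04]
 [ 1.100e-03 -3.201e-01  9.474e-01 -1.461e-01]
 [ 0.000e+00  0.000e+00  0.000e+00  1.000e+00]]
[[40.0, 20.0, 0.352, -0.074, 0.001], [120.0, 20.0, 0.353, -0.031, 0.001], [200.0, 20.0, 0.354, 0.01, 0.0], [280.0, 20.0, 0.355, 0.051, 0.001], [360.0, 20.0, 0.355, 0.092, 0.001], [440.0, 20.0, 0.354, 0.133, -0.0], [520.0, 20.0, 0.354, 0.175, -0.0], [600.0, 20.0, 0.352, 0.218, -0.0], [40.0, 80.0, 0.382, -0.08, 0.001], [120.0, 80.0, 0.383, -0.035, 0.001], [200.0, 80.0, 0.383, 0.008, 0.001], [280.0, 80.0, 0.384, 0.05, -0.0], [360.0, 80.0, 0.384, 0.093, 0.001], [440.0, 80.0, 0.383, 0.135, 0.001], [520.0, 80.0, 0.383, 0.178, 0.001], [600.0, 80.0, 0.382, 0.224, -0.001], [40.0, 140.0, 0.413, -0.087, 0.001], [120.0, 140.0, 0.414, -0.041, -0.0], [200.0, 140.0, 0.414, 0.005, 0.001], [280.0, 140.0, 0.415, 0.049, 0.001], [360.0, 140.0, 0.415, 0.093, 0.002], [440.0, 140.0, 0.415, 0.
[... 862 characters left out ...]
 [440.0, 320.0, 0.483, 0.124, 0.076], [520.0, 320.0, 0.483, 0.157, 0.078], [600.0, 320.0, 0.529, 0.256, 0.001], [40.0, 380.0, 0.561, -0.108, 0.022], [120.0, 380.0, 0.514, -0.019, 0.077], [200.0, 380.0, 0.468, 0.041, 0.133], [280.0, 380.0, 0.468, 0.063, 0.133], [360.0, 380.0, 0.468, 0.085, 0.134], [440.0, 380.0, 0.468, 0.106, 0.134], [520.0, 380.0, 0.513, 0.162, 0.079], [600.0, 380.0, 0.578, 0.268, 0.0], [40.0, 440.0, 0.635, -0.144, 0.001], [120.0, 440.0, 0.468, 0.029, 0.155], [200.0, 440.0, 0.488, 0.039, 0.135], [280.0, 440.0, 0.463, 0.066, 0.158], [360.0, 440.0, 0.463, 0.083, 0.158], [440.0, 440.0, 0.488, 0.108, 0.135], [520.0, 440.0, 0.468, 0.119, 0.154], [600.0, 440.0, 0.634, 0.282, 0.0]]
```

View pics/w1.png

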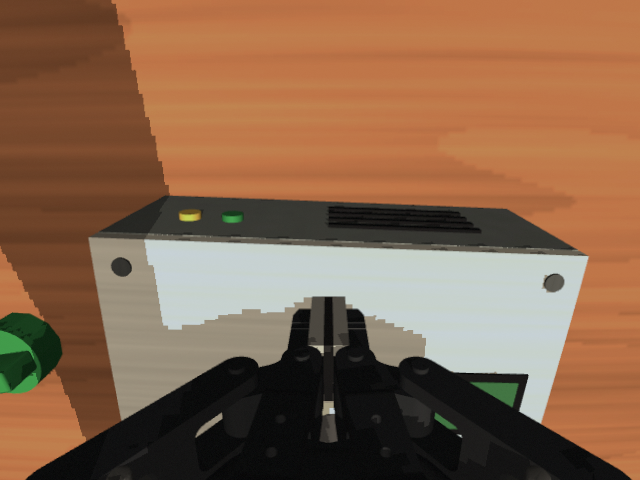

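Run:
```python
from h import *
C,p,d=last("wrist")
for uv in [(318,v) for v in range(290,330,4)]+[(300,314),(300,325),(340,300),(340,310)]: print(uv,p[uv[1],uv[0]],bydepth(C,uv,d).round(4))
```

```text
(318, 290) [198 208 204] [[0.4689 0.0718 0.0767]]
(318, 294) [198 209 204] [[0.4704 0.0718 0.0772]]
(318, 298) [76 72 64] [[0.4689 0.072  0.0837]]
(318, 302) [75 71 64] [[0.4696 0.0721 0.0857]]
(318, 306) [76 72 64] [[0.4689 0.0722 0.0901]]
(318, 310) [76 71 64] [[0.4689 0.0723 0.0933]]
(318, 314) [76 71 63] [[0.4691 0.0723 0.0959]]
(318, 318) [75 71 64] [[0.4689 0.0724 0.099 ]]
(318, 322) [77 72 65] [[0.469  0.0725 0.1015]]
(318, 326) [76 71 63] [[0.4688 0.0725 0.1044]]
(300, 314) [7 7 8] [[0.4733 0.0651 0.0884]]
(300, 325) [13 11 12] [[0.474  0.0656 0.0954]]
(340, 300) [77 72 65] [[0.4695 0.0807 0.0842]]
(340, 310) [76 72 64] [[0.4691 0.0804 0.0929]]
```

play_rows:
  increments:
    - [[0,0,-20],[0,0,0],1]
    - [[0,0,-60],[0,0,0],1]
    - [[0,0,-100],[0,0,0],1]
    - [[0,0,-100],[0,0,0],1]
    - [[0,0,-100],[0,0,0],1]

```text
time: 7.55
ee_pos: [0.4804, 0.0764, 0.1751]
tcp_rot: [180.0, 0.1, -180.0]
wrist_force: [-0.2, 0.0, -0.1]
opening: 0.0001
grasp_force: 0.0
```

Run:
```python
from h import *
C,p,d=grab("wrist",'w2'); o=telemetry.get_obs(); print(o["ee_pos"],o["opening"])
for uv in [(318,v) for v in range(276,330,4)]: print(uv,p[uv[1],uv[0]],(bydepth(C,uv,d)-o["ee_pos"]).round(4))
C,p,d=grab("scene",'s5')
z=[(u,v) for u in range(285,375,3) for v in range(200,280,3)]
P=bydepth(C,z,d); b=p[[v for u,v in z],[u for u,v in z]]
k=(P[:,2]>.06)&(P[:,2]<.10)&(b.min(1)>90); P=P[k]
f=lambda P:np.c_[P[:,:2]-[.53,.076],np.ones(len(P))]
c=np.linalg.lstsq(f(P),P[:,2],rcond=None)[0]
for _ in range(4):
    r=P[:,2]-f(P)@c; P=P[abs(r)<.004]; c=np.linalg.lstsq(f(P),P[:,2],rcond=None)[0]
print(len(P),c)
```

```text
[0.47985733 0.07632313 0.17391011] -0.00010081316320682662
(318, 276) [160 149 128] [[ 0.029  -0.0073 -0.0972]]
(318, 280) [155 144 125] [[ 0.0318 -0.0073 -0.0967]]
(318, 284) [159 150 129] [[ 0.0346 -0.0074 -0.0962]]
(318, 288) [152 143 124] [[ 0.0381 -0.0074 -0.0971]]
(318, 292) [157 146 127] [[ 0.0411 -0.0074 -0.0967]]
(318, 296) [112 104  90] [[-0.0098 -0.0043  0.0077]]
(318, 300) [77 71 64] [[-0.0102 -0.0042  0.0119]]
(318, 304) [77 72 64] [[-0.0108 -0.0041  0.0162]]
(318, 308) [78 73 65] [[-0.0104 -0.004   0.0186]]
(318, 312) [78 73 65] [[-0.0103 -0.004   0.0214]]
(318, 316) [77 72 64] [[-0.01   -0.0039  0.0239]]
(318, 320) [77 72 64] [[-0.0104 -0.0038  0.0273]]
(318, 324) [77 72 64] [[-0.0108 -0.0037  0.0305]]
(318, 328) [78 72 64] [[-0.0108 -0.0037  0.0331]]
359 [-0.00416619 -0.0010921   0.07678925]
```

play_rows:
  increments:
    - [[-30,0,-16],[0,0,0],0.4]
    - [[-60,0,-32],[0,0,0],0.4]
    - [[-60,0,-32],[0,0,0],0.4]
    - [[-60,0,-32],[0,0,0],0.4]

```text
time: 8.05
ee_pos: [0.5396, 0.0762, 0.2047]
tcp_rot: [-180.0, -0.2, 180.0]
wrist_force: [-0.4, -0.1, -0.3]
opening: 0.051
grasp_force: 0.0
```

Run:
```python
from h import *
C,p,d=grab("wrist",'w3'); o=telemetry.get_obs(); print(o["ee_pos"],o["tcp_rot"],o["opening"]); np.savez('spin',p=p,d=d,T=C[4],c=np.array(C[:4]))
hsv=cv2.cvtColor(p,cv2.COLOR_RGB2HSV)
red=((hsv[...,0]<8)|(hsv[...,0]>172))&(hsv[...,1]>150)&(hsv[...,2]>60)
n,l,s,c=cv2.connectedComponentsWithStats(red.astype(np.uint8))
for i in range(1,n):
    if s[i,4]>3: print(s[i],c[i],onplane(C,c[i],0.075),bydepth(C,c[i].round().astype(int),d))
# points on spindle top by depth
uv=np.array([(u,v) for u in range(220,440) for v in range(140,330)]); P=bydepth(C,uv,d)
k=(P[:,2]>.1)&(P[:,2]<.109)&(np.hypot(P[:,0]-.54,P[:,1]-.076)<.03); q=uv[k]; print(k.sum(),q.min(0),q.max(0),q.mean(0),onplane(C,q.mean(0),.105),P[k][:,2].mean())
k=(P[:,2]>.07)&(P[:,2]<.082)
cv2.imwrite('pics/w3c.png',cv2.resize(p[140:330,220:440,::-1],None,fx=3,fy=3,interpolation=cv2.INTER_CUBIC))
```

```text
[0.53911839 0.07625134 0.20484118] [-1.79977785e+02 -1.57255971e-01 -1.79999607e+02] 0.051363292783501255
[   0  228   55   59 2111] [ 22.78209379 252.45855045] [[ 0.56237392 -0.1639021   0.075     ]] [[ 0.58140196 -0.20834353  0.02349482]]
368 [319 230] [342 249] [330.63315217 240.07065217] [[0.54182554 0.07742233 0.105     ]] 0.10475314776111735
```

View pics/w3c.png

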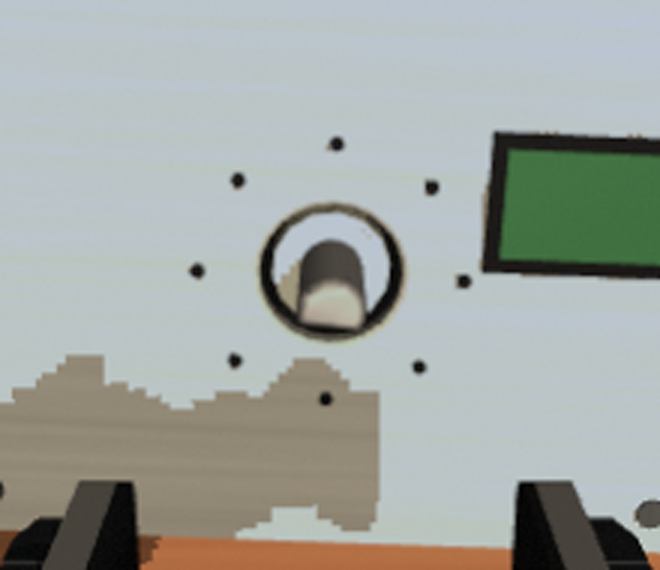

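The crop shows the D-shaped spindle top at about (332,305), inside its hole at (332,271). Its flat is the lower edge, from (300,320) to (365,330), so the flat looks toward world +x.

Run:
```python
from h import *
z=np.load('spin.npz'); C=(*z['c'],z['T']);p=z['p']
print('hole',onplane(C,(330.7,230.3),.0765))
x0,y0=312,222
w=cv2.resize(p[y0:256,x0:350],None,fx=8,fy=8,interpolation=cv2.INTER_CUBIC)
g=cv2.cvtColor(w,cv2.COLOR_RGB2HSV)
P=bydepth(C,[(u,v) for v in range(y0,256) for u in range(x0,350)],z['d'])[:,2].reshape(256-y0,-1)
hm=cv2.resize((P>.098).astype(np.float32),None,fx=8,fy=8)>.4
m=((g[...,2]>130)&hm).astype(np.uint8)
cs=cv2.findContours(m,cv2.RETR_EXTERNAL,cv2.CHAIN_APPROX_NONE)[0]; c=max(cs,key=cv2.contourArea)[:,0]
uv=(c+.5)/8-.5+[x0,y0]; W=onplane(C,uv,.1045)[:,:2]*1000
M=cv2.moments(W.astype(np.float32).reshape(-1,1,2)); print('cent',M['m10']/M['m00'],M['m01']/M['m00'],'area',M['m00'])
print(W.min(0),W.max(0))
# flat: points with near max x, middle of y
ym=(W[:,1].min()+W[:,1].max())/2
k=(abs(W[:,1]-ym)<4.5)&(W[:,0]>np.median(W[:,0])); F=W[k]; a=np.polyfit(F[:,1],F[:,0],1); print('flat x=a*y+b',a,'yaw',np.degrees(np.arctan(-a[0])), np.std(F[:,0]-np.polyval(a,F[:,1])), 'x at mid',np.polyval(a,ym),ym)
# controller yaw from cover screws / front edge: display edges
```

```text
hole [[0.54387319 0.07761191 0.0765    ]]
cent 542.9901360501034 77.5067899511228 area 108.47895137919113
[537.57177036  70.62748414] [547.98663688  83.96336952]
flat x=a*y+b [1.38405322e-01 5.36636989e+02] yaw -7.8799789266202325 0.05525433260415407 x at mid 547.3350870378102 77.29542682614533
```

play_rows:
  increments:
    - [[-44,-292,55],[0,0,0],0.4]
    - [[-44,-292,55],[0,0,0],0.4]
    - [[-44,-292,55],[0,0,0],0.4]
    - [[-44,-292,55],[0,0,0],0.4]
    - [[-44,-292,55],[0,0,0],0.4]
    - [[-44,-292,55],[0,0,0],0.4]
    - [[-44,-292,55],[0,0,0],0.4]
    - [[-44,-292,55],[0,0,0],0.4]
    - [[-44,-292,55],[0,0,0],0.4]

```text
time: 9.0
ee_pos: [0.5833, -0.2147, 0.1514]
tcp_rot: [180.0, -0.0, -180.0]
wrist_force: [-0.0, -0.0, 0.9]
opening: 0.0515
grasp_force: 0.0
```

```bash
cat > knob.py <<'E'
from h import *
C,p,d=grab("wrist"); o=telemetry.get_obs(); print(o["ee_pos"],o["tcp_rot"],o["q"].round(1))
np.savez('knob',p=p,d=d,T=C[4],c=np.array(C[:4]))
uv=np.array([(u,v) for v in range(0,480,2) for u in range(0,640,2)]); P=bydepth(C,uv,d); col=p[uv[:,1],uv[:,0]].astype(int)
near=np.hypot(P[:,0]-.583,P[:,1]+.2155)<.04
red=(col[:,0]>col[:,1]*2)&(col[:,0]>60); wh=(col.min(1)>130)
bar=near&(P[:,2]>.041)&(P[:,2]<.052)&(red|wh); B=P[bar]; 
r=cv2.minAreaRect((B[:,:2]*1000).astype(np.float32)); print('bar',len(B),r,B[:,2].mean())
U=np.linalg.svd(B[:,:2]-B[:,:2].mean(0))[2][0]; print('axis angle',np.degrees(np.arctan2(U[1],U[0])),'mean',B[:,:2].mean(0))
s=near&(P[:,2]>.012)&(red|wh); S=P[s]; print('skirt',cv2.minEnclosingCircle((S[:,:2]*1000).astype(np.float32)))
print('white',P[near&wh&(P[:,2]>.015)].mean(0),(near&wh).sum())
E
python3 knob.py
```

```text
[ 0.5836298  -0.21437377  0.15171958] [ 1.79991007e+02  9.54555676e-03 -1.79923823e+02] [-20.2  14.   11.9  87.8   0.  -20.3]
bar 321 ((586.8605346679688, -218.138427734375), (43.38768005371094, 14.346643447875977), 45.909278869628906) 0.046260599006668776
axis angle 45.860701621385246 mean [ 0.58574613 -0.21809021]
skirt ((585.0508422851562, -213.74227905273438), 28.620702743530273)
white [ 0.59505586 -0.20828106  0.05353073] 45
```

play_rows:
  increments:
    - [[-3.5,-3.5,10],[0,0,-8],0.4]
    - [[-3.5,-3.5,20],[0,0,-16],0.4]
    - [[-3.5,-3.5,30],[0,0,-24],0.4]
    - [[-3.5,-3.5,40],[0,0,-32],0.4]
    - [[-3.5,-3.5,50],[0,0,-40],0.4]
    - [[-3.5,-3.5,71],[0,0,-46],0.4]
    - [[-3.5,-3.5,71],[0,0,-46],0.4]
    - [[-3.5,-3.5,71],[0,0,-46],0.4]

```text
time: 9.85
ee_pos: [0.5873, -0.2181, 0.081]
tcp_rot: [180.0, -0.0, -134.1]
wrist_force: [-0.1, 0.5, 0.8]
opening: 0.0513
grasp_force: 0.0
```

```bash
python3 knob.py
python3 - <<'E'
from h import *
C,p,d=last("wrist"); o=telemetry.get_obs()
# finger tips: dark pixels, nearest in image rows
A=R.from_euler('xyz',o["tcp_rot"],degrees=True)
for u in list(range(150,300,10))+list(range(360,510,10)):
    for v in range(200,480,2):
        t=A.inv().apply(bydepth(C,(u,v),d)[0]-o["ee_pos"])*1000
        if abs(t[0])<15 and abs(t[1])<60 and t[2]<25 and abs(t[1])>10: print((u,v),t.round(1)); break
E
```

```text
[ 0.58775124 -0.21843221  0.08161308] [-1.79943751e+02  2.57447089e-02 -1.34097473e+02] [-20.4  15.1   5.3  80.2   0.  -66.3]
bar 548 ((586.7742919921875, -218.52491760253906), (44.08791732788086, 13.628284454345703), 45.42434310913086) 0.04629166487164343
axis angle 45.208817327233696 mean [ 0.58563362 -0.21992866]
skirt ((582.3531494140625, -223.7695770263672), 30.567691802978516)
white [ 0.58993103 -0.21561042  0.07880203] 99
(150, 364) [ 12.1 -51.7 -51.9]
(160, 366) [ 12.4 -48.2 -53.2]
(170, 374) [  6.9 -47.4 -49.6]
(180, 372) [  6.8 -44.8 -48.5]
(190, 370) [  7.2 -41.8 -48.1]
(200, 356) [ 11.9 -38.4 -47.5]
(210, 348) [  7.2 -39.  -36.6]
(220, 328) [  6.6 -39.2 -23.3]
(230, 314) [  7.4 -37.5 -14.6]
(240, 314) [ 11.  -32.1 -20.9]
(250, 300) [ 11.  -30.5 -10. ]
(260, 300) [ 11.  -26.5  -9.9]
(270, 436) [  9.5 -13.6 -75.1]
(280, 436) [  9.6 -11.2 -75.3]
(380, 436) [ 10.   12.2 -75.7]
(390, 322) [-0.9 25.5 -6.5]
(400, 300) [10.7 28.4 -9.4]
(410, 300) [10.9 32.3 -9.7]
(420, 314) [  6.3  35.9 -12.6]
(430, 318) [  6.3  39.1 -15.7]
(440, 336) [  6.8  39.3 -28.9]
(450, 354) [ 12.7  36.6 -47.7]
(460, 360) [ 11.6  39.3 -49.2]
(470, 370) [  6.8  43.4 -47.7]
(480, 372) [  7.1  46.  -49. ]
(490, 370) [ 11.6  46.4 -54. ]
(500, 364) [ 11.8  50.3 -51.5]
```

play_rows:
  increments:
    - [[0,0,15],[0,0,0],0.4]
    - [[0,0,30],[0,0,0],0.4]
    - [[0,0,40],[0,0,0],0.4]
    - [[0,0,46],[0,0,0],0.4]
    - [[0,0,52],[0,0,0],0.4]
    - [[0,0,56],[0,0,0],0.4]
    - [[0,0,60],[0,0,0],0.4]
    - [[0,0,60],[0,0,0],0.4]
  grip_force: 50

```text
time: 10.7
ee_pos: [0.5873, -0.2191, 0.02]
tcp_rot: [180.0, -0.0, -134.0]
wrist_force: [0.3, 0.2, 0.6]
opening: 0.051
grasp_force: 0.0
```

play_rows:
  increments:
    - [[0,0,0],[0,0,0],0.6]
    - [[0,0,0],[0,0,0],0.7]
    - [[0,0,0],[0,0,0],0.8]
    - [[0,0,0],[0,0,0],0.9]
    - [[0,0,0],[0,0,0],1]
    - [[0,0,0],[0,0,0],1]
    - [[0,0,0],[0,0,0],1]
    - [[0,0,0],[0,0,0],1]
  grip_force: 50

```text
time: 11.5
ee_pos: [0.5877, -0.2192, 0.0208]
tcp_rot: [-180.0, 0.0, -134.0]
wrist_force: [-0.2, 0.4, 4.6]
opening: 0.0131
grasp_force: 49.2
```

play_rows:
  increments:
    - [[0,0,-15],[0,0,0],1]
    - [[0,0,-50],[0,0,0],1]
    - [[0,0,-100],[0,0,0],1]
    - [[0,0,-145],[0,0,0],1]
    - [[0,0,-145],[0,0,0],1]
    - [[0,0,-145],[0,0,0],1]

```text
time: 12.1
ee_pos: [0.5878, -0.2193, 0.167]
tcp_rot: [-179.9, 0.1, -134.0]
wrist_force: [0.4, -0.6, -0.9]
opening: 0.0129
grasp_force: 49.0
```

```bash
cat > held.py <<'E'
from h import *
C,p,d=grab("wrist",None); o=telemetry.get_obs(); print(o["ee_pos"],o["tcp_rot"],o["opening"],o["grasp_force"])
A=R.from_euler('xyz',o["tcp_rot"],degrees=True)
uv=np.array([(u,v) for v in range(100,480) for u in range(200,460)]); T=A.inv().apply(bydepth(C,uv,d)-o["ee_pos"])*1000; col=p[uv[:,1],uv[:,0]].astype(int)
k=(col[:,0]>col[:,1]*2)&(col[:,0]>50)&(abs(T[:,0])<40)&(abs(T[:,1])<40)&(abs(T[:,2])<40); Q=T[k]; print(len(Q),Q.min(0),Q.max(0))
h=np.histogram(Q[:,2],bins=range(-34,34,2)); print(list(zip(h[1],h[0])))
top=Q[(abs(Q[:,2]-np.median(Q[(Q[:,2]<6)&(Q[:,2]>-12)][:,2]))<1.5)] if len(Q) else Q
# skirt rim: red pixels, circle from max-x boundary per y
yb=np.arange(-24,25,2); E=[]
for y in yb:
    s=Q[(abs(Q[:,1]-y)<1)]
    if len(s): E.append((y,s[:,0].max()))
E=np.array(E); 
from scipy.optimize import least_squares
f=least_squares(lambda a:np.hypot(E[:,0]-a[1],E[:,1]-a[0])-24,[0,0],loss='soft_l1'); print('skirt centre tool xy',f.x,f.fun.round(1))
E
python3 held.py; python3 -c "
from h import *
to([.5435,.0774,.165],172)"
```

```text
[ 0.58721503 -0.21910352  0.16521122] [ 1.79978103e+02 -1.25627849e-02 -1.33996065e+02] 0.01309933469952484 49.02321517467499
7931 [-22.38161235 -24.83451767 -36.53147534] [23.65093592 22.68478906 18.68620078]
[(np.int64(-34), np.int64(19)), (np.int64(-32), np.int64(21)), (np.int64(-30), np.int64(559)), (np.int64(-28), np.int64(2658)), (np.int64(-26), np.int64(176)), (np.int64(-24), np.int64(90)), (np.int64(-22), np.int64(99)), (np.int64(-20), np.int64(84)), (np.int64(-18), np.int64(92)), (np.int64(-16), np.int64(87)), (np.int64(-14), np.int64(92)), (np.int64(-12), np.int64(89)), (np.int64(-10), np.int64(72)), (np.int64(-8), np.int64(61)), (np.int64(-6), np.int64(514)), (np.int64(-4), np.int64(1900)), (np.int64(-2), np.int64(182)), (np.int64(0), np.int64(72)), (np.int64(2), np.int64(115)), (np.int64(4), np.int64(147)), (np.int64(6), np.int64(154)), (np.int64(8), np.int64(144)), (np.int64(10), np.int64(143)), (np.int64(12), np.int64(128)), (np.int64(14), np.int64(126)), (np.int64(16), np.int64(77)), (np.int64(18), np.int64(3)), (np.int64(20), np.int64(0)), (np.int64(22), np.int64(0)), (np.int64(24), np.int64(0)), (np.int64(26), np.int64(0)), (np.int64(28), np.int64(0)), (np.int64(30), np.int64(0))]
skirt centre tool xy [-0.16611965 -1.00064861] [ 0.5  0.4  0.1  0.2 -0.1  0.1 -0.  -0.  -0.2 -0.2 -0.2 -0.2 -0.3 -0.2
 -0.3 -0.2 -0.1  0.2  0.2  0.3  0.2  0.4  0.6 -0.1]
shift [-182.9  237.4    0.3] turn [ 1.0e-02 -2.0e-02  5.4e+01]
```

play_rows:
  increments:
    - [[-184,238,0],[0,0,54],1]
    - [[-184,238,0],[0,0,54],1]
    - [[-184,238,0],[0,0,54],1]
    - [[-184,238,0],[0,0,54],1]
    - [[-184,238,0],[0,0,54],1]
    - [[-184,238,0],[0,0,54],1]
    - [[-184,238,0],[0,0,54],1]
    - [[-184,238,0],[0,0,54],1]
    - [[-184,238,0],[0,0,54],1]
    - [[-184,238,0],[0,0,54],1]

```text
time: 13.15
ee_pos: [0.5438, 0.0776, 0.1646]
tcp_rot: [-180.0, -0.1, 172.0]
wrist_force: [0.4, 0.2, -1.8]
opening: 0.0128
grasp_force: 49.1
```

```bash
python3 held.py|tail -1
python3 - <<'E'
from h import *
C,p,d=last("wrist"); cv2.imwrite('pics/w4.png',p[:,:,::-1])
o=telemetry.get_obs(); print(o["ee_pos"],o["tcp_rot"],o["q"].round(1))
uv=np.array([(u,v) for v in range(100,400) for u in range(200,460)]); P=bydepth(C,uv,d)
k=(P[:,2]>.098)&(P[:,2]<.112)&(np.hypot(P[:,0]-.543,P[:,1]-.077)<.02); print(k.sum(), P[k].mean(0) if k.any() else '')
to([.5435,.0784,.165],172)
E
```

```text
-0.3 -0.2  0.   0.1  0.   0.1  0.1  0.2  0.5  0.2  0.2]
[0.54390418 0.07746027 0.16476062] [-1.79973795e+02 -5.95680245e-02  1.71999902e+02] [ 8.1  4.1  2.1 88.1 -0.  16.1]
18 [0.53676172 0.0782188  0.09904661]
shift [ 0.5  0.9 -0.2] turn [-0.03 -0.06 -0.  ]
```

View pics/w4.png

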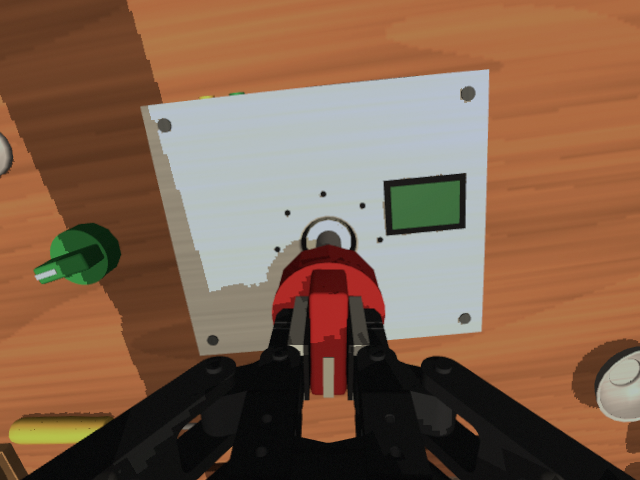

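play_rows:
  increments:
    - [[0.3,0.3,15],[0,0,0],1]
    - [[0.3,0.3,30],[0,0,0],1]
    - [[0.3,0.3,38],[0,0,0],1]
    - [[0.3,0.3,41],[0,0,0],1]
    - [[0.3,0.3,43],[0,0,0],1]
    - [[0.3,0.3,45],[0,0,0],1]
    - [[0.3,0.3,47],[0,0,0],1]

```text
time: 13.9
ee_pos: [0.5439, 0.0788, 0.1188]
tcp_rot: [-180.0, 0.0, 172.0]
wrist_force: [-0.9, -1.7, 0.1]
opening: 0.0126
grasp_force: 49.2
```

play_rows:
  increments:
    - [[0,-0.5,1.5],[0,0,0],1]
    - [[0,-0.5,3],[0,0,0],1]
    - [[0,-0.5,4.5],[0,0,0],1]
    - [[0,-0.5,6],[0,0,0],1]
    - [[0,-0.5,7],[0,0,0],1]

```text
time: 14.4
ee_pos: [0.5436, 0.0785, 0.1112]
tcp_rot: [180.0, -0.0, 172.0]
wrist_force: [0.3, -0.7, -0.3]
opening: 0.0132
grasp_force: 49.2
```

play_rows:
  increments:
    - [[0,0,1],[0,0,0],1]
    - [[0,0,2],[0,0,0],1]
    - [[0,0,3],[0,0,0],1]
    - [[0,0,4],[0,0,0],1]
    - [[0,0,4],[0,0,0],1]

```text
time: 14.9
ee_pos: [0.5438, 0.0784, 0.1077]
tcp_rot: [180.0, 0.0, 172.0]
wrist_force: [0.3, -0.6, 2.7]
opening: 0.0132
grasp_force: 49.5
```

play_rows:
  increments:
    - [[0,0,0.5],[0,0,0],1]
    - [[0,0,1],[0,0,0],1]
    - [[0,0,1.5],[0,0,0],1]
    - [[0,0,2],[0,0,0],1]
    - [[0,0,2],[0,0,0],1]

```text
time: 15.4
ee_pos: [0.5437, 0.0784, 0.1055]
tcp_rot: [180.0, 0.0, 172.0]
wrist_force: [-0.9, 0.7, 4.9]
opening: 0.0128
grasp_force: 49.7
```

play_rows:
  increments:
    - [[0,0,1],[0,0,0],1]
    - [[0,0,2],[0,0,0],1]
    - [[0,0,3],[0,0,0],1]
    - [[0,0,4],[0,0,0],1]
    - [[0,0,5],[0,0,0],1]
    - [[0,0,6],[0,0,0],1]
    - [[0,0,6.5],[0,0,0],1]
    - [[0,0,6.5],[0,0,0],1]

```text
time: 16.2
ee_pos: [0.5439, 0.0784, 0.0997]
tcp_rot: [180.0, 0.1, 172.0]
wrist_force: [-2.2, -0.1, 8.9]
opening: 0.0131
grasp_force: 50.7
```

play_rows:
  increments:
    - [[0,0,0.5],[0,0,0],1]
    - [[0,0,1],[0,0,0],1]
    - [[0,0,1.5],[0,0,0],1]
    - [[0,0,2],[0,0,0],1]
    - [[0,0,2],[0,0,0],1]

```text
time: 16.7
ee_pos: [0.5442, 0.0785, 0.0994]
tcp_rot: [180.0, 0.2, 172.0]
wrist_force: [-6.3, -0.9, 20.0]
opening: 0.0127
grasp_force: 52.3
```

Run:
```python
from h import *
C,p,d=grab("wrist"); o=telemetry.get_obs(); print(o["ee_pos"],o["tcp_rot"],o["wrist_force"],o["grasp_force"])
uv=np.array([(u,v) for v in range(0,480,2) for u in range(100,540,2)]); P=bydepth(C,uv,d); col=p[uv[:,1],uv[:,0]].astype(int)
r=(col[:,0]>col[:,1]*2)&(col[:,0]>50)&(np.hypot(P[:,0]-.543,P[:,1]-.078)<.035)
z=P[r][:,2]; print(np.histogram(z,bins=np.arange(.07,.14,.004)))
print('skirt top',np.median(z[(z>.092)&(z<.108)]),'bar top',np.median(z[(z>.115)&(z<.135)]))
b=P[(col.min(1)>120)&(abs(P[:,2]-.077)<.006)]; f=np.linalg.lstsq(np.c_[b[:,:2],np.ones(len(b))],b[:,2],rcond=None)[0]; print('cover',len(b),f[:2],b[:,2].mean())
```

```text
[0.54419891 0.07846749 0.09940536] [1.79954810e+02 1.61922811e-01 1.72007619e+02] [-5.55167699 -0.81490545 20.06884081] 52.27234482765198
(array([  0,   0,   9,  54,  58,  53,  31, 570,  81,  52,  42,  42,  44,
       766,  82,   1,   0]), array([0.07 , 0.074, 0.078, 0.082, 0.086, 0.09 , 0.094, 0.098, 0.102,
       0.106, 0.11 , 0.114, 0.118, 0.122, 0.126, 0.13 , 0.134, 0.138]))
skirt top 0.10126892637904916 bar top 0.12515204420797682
cover 21579 [-0.00359181 -0.00069115] 0.0775704833122087
```

```bash
python3 -c "
from workcell import workorder
print(workorder.job_done())"
```

```text
the job is handed in; nothing more can be done
None
```

The job is handed in with the cover shut and the knob home on the spindle, pointer on the flat's side, still held pressed in against the stop at about 20 N; the hand-in returned no verdict.

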